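# Load chair feet in the conditioning pot, pin the bar and set the dial

## Robot

A 6-joint arm with a two-finger parallel gripper is mounted at the origin on the work surface. World frame = base frame: x ahead of the robot, y to its left, z up, the work surface at z = 0. Lengths are in m, angles in rad, forces in N, time in s.
With the tool pointing down it reaches from about 0.35 to 0.725 m from the base axis. Payload 4.3 kg.
Tool frame: the origin (TCP) lies on the mounting face of the last link; the fingertips stand 173 mm ahead of it and the grasp point (between the pads) lies 155 mm ahead of it; z points along the fingers, y is the line along which they close (so a half turn about z gives the same grasp; the last joint's range is limited). The gripper opens to 85 mm and grips with 20 to 120 N. Pads are 22 mm wide; open, the fingers measure 114 mm over their backs; the gripper's body (76 mm by 85 mm) begins 54 mm behind the grasp point. The pads swing forward as they close: fully open they stand 13 mm farther back than shut.
Start: joints at [1, 0.377, 0.081, 1.274, 0, 1.46], TCP at [0.256, 0.515, 0.405] pointing down, gripper open.
Joint ranges: [-2.72, 2.72], [-0.84, 1.66], [-1.02, 1.22], [-1.77, 2.12], [-1.37, 1.28], [-3.14, 3.14]. Speed limits (rad/s): [2.57, 2.57, 3.14, 3.14, 3.14, 3.14].

## Interface

Orientations are given as a rotation vector (axis times angle).
In Python, from rig import env, claw, solver, imaging gives the robot as it stands. Calls block until the motion is done:
- env.reach(position, orientation): joint-space move of the TCP to a pose.
- env.servo_line(position, rot=None, speed=0.15): straight line of the TCP; rot=None keeps the orientation; speed is the mean speed in m/s.
- env.movej(angles): joint-space move.
- claw.command_gripper(opening, force=None): finger opening in m; force is the grip in N (None keeps the last); returns when the fingers have stopped.
- env.sleep(seconds).
- solver.ik(position, orientation): joint angles nearest the present ones, or None.
- env.state(): the state.
- imaging.capture(name): name is "scene" or "top" or "wrist"; returns (picture, depth): 384x512x3 uint8, blue, green, red; 384x512 float32, m along the optical axis (not along the pixel's ray), 0 where there is no reading.
- imaging.camera_params(name): a dict with "fx", "fy", "cx", "cy" (pixels), "extrinsics" (4x4, takes a point from camera to world coordinates); the wrist camera has in their place "tool_from_camera" (4x4, takes a point from camera to tool coordinates, whose origin is the TCP and whose axes are the flange's). Camera axes: x right, y up, looking along -z (the intrinsics and any distortion apply to the point x, -y, -z); pixel columns grow to the right and rows downward; lengths in m; the calibration is good to about 2 mm. The wrist camera is an equidistant fisheye: a pixel r from the principal point sees the ray r / f radians off the axis. A picture is of the moment at which its call begins: read the wrist's pose just before it. camera_params takes no time and is no camera call.
A pose or a line that the arm cannot do raises env.Unreachable and nothing moves.
- env.finish_job(): hands the job in; it is judged then, once.
The state is a dict: "time": time; "q": joint angles; "joint_vel": joint speeds; "joint_torque": joint torques, N m; "ee_pos": TCP position; "tcp_rot": TCP orientation; "force": force on the tool from outside, world axes, zero at the start; "moment": the same for the moment, N m; "grip_width": finger opening in m; "grasp_force": force on a finger pad.
Only numpy, scipy, OpenCV 4.12 (cv2) and the standard library are available. Lean on these libraries where they do the work, as an engineer would, in place of code of your own. Each camera call takes 0.05 s, during which the arm holds its last target. There are 200 camera calls.

## Task

Stand all the loose turned chair feet in the round pot, tenon up, in a ring round the one already in the middle. Then swing the bar shut over the pot, lock it with the steel pin dropped fully home through both ears of the yoke and the bar's eye, and last turn the dial to the three-dot mark. Leave the other things on the bench alone.

Things in the scene. Friction and masses are not known exactly. Their poses are not given: they have to be found in the camera images.
- press: fixed bench fixture: grey base plate 190 x 360 mm, 12 mm thick, a round steel pot in its middle, a hinge post 120 mm to the pot's +y side and a steel yoke 125 mm to its -y side. Origin: under the base plate, straight below the pot's centre, on the bench. z up; own y runs from the yoke to the hinge post
- pot_floor (a point): centre of the pot's inner floor, 17 mm above the bench. The pot's bore is 150 mm wide, its wall 5 mm, its rim 37 mm above this floor; six feet just fit in a ring (centres about 49 mm out) round a middle one
- bar (a joint): flat aluminium swing bar, 28 mm wide and 12 mm thick, on an upright hinge: 0 = shut against its stop, lying across the pot with its eye between the yoke's ears; grows as it swings open (anticlockwise from above), up to 1.75 rad. At angle q it points from the hinge along (sin q, -cos q) in the fixture's own x, y. Starts open at 1.3 to 1.6; light friction, stays where left
- hinge (a point): on the bar's upright hinge axis, at the bar's mid thickness, 108 mm above the bench; axes those of the fixture
- bar_grip (a point): on the bar's handle, a black upright round knob 22 mm in diameter standing 36 mm up from the bar's top, 100 mm from the hinge. The point lies 16 mm below the knob's top, 134 mm above the bench
- eye (a point): centre of the hole at the bar's free end, at mid thickness, 245 mm from the hinge; hole 18 mm wide, eye plate 40 x 40 x 12 mm
- yoke (a point): on the axis of the yoke's two holes, at the top face of the upper ear, 128 mm above the bench; axes those of the fixture. Two level ears 44 x 44 mm, each 10 mm thick, 20 mm apart, one above the other, holes 18 mm wide straight through; the bar's eye lies between them when shut. A 20 mm thick column joins them on the side away from the pot, no higher than the upper ear
- stand: fixed wooden block 70 x 70 mm, 66 mm high, with an upright 18 mm hole through its middle in which the pin starts. Origin: centre of its underside
- pin: loose steel clevis pin, 92 mm long, upright in its stand at the start. Origin: centre of its lower tip; z runs up its axis. Shank 14 mm in diameter and 60 mm long, its lowest 10 mm tapering to 8 mm; above it a plain round head 26 mm in diameter and 32 mm tall (60 to 92 mm above the origin). Fully home the head rests on the upper ear
- dial (a joint): four-position selector on top of a fixed grey control box (130 x 110 mm, 55 mm high), with spring detents at 0, 0.8, 1.6 and 2.4 rad, marked by one, two, three and four small white dots; it springs to the nearest one when let go. Grows clockwise seen from above. Starts at 0 or 0.8; the three-dot mark is 1.6. Detent torque up to about 0.08 N m
- dial_grip (a point): on the dial's axis at the height to grip: the dial's grip is a black upright bar 56 mm long, 15 mm thick and 34 mm tall; its top lies 14 mm above this point, which is 83 mm above the bench. Own x runs along the bar towards the white pointer line, z up
- foot0: turned chair foot that stands in the middle of the pot from the start; same shape as the other feet
- foot1: turned light wooden chair foot, absent in some starts: cylinder 46 mm in diameter and 46 mm tall, with a tenon 20 mm in diameter and 30 mm tall on top (76 mm in all), standing on the bench at the start. Origin: centre of its underside; z up through the tenon
- foot2: turned light wooden chair foot, absent in some starts: cylinder 46 mm in diameter and 46 mm tall, with a tenon 20 mm in diameter and 30 mm tall on top (76 mm in all), standing on the bench at the start. Origin: centre of its underside; z up through the tenon
- foot3: turned light wooden chair foot, absent in some starts: cylinder 46 mm in diameter and 46 mm tall, with a tenon 20 mm in diameter and 30 mm tall on top (76 mm in all), standing on the bench at the start. Origin: centre of its underside; z up through the tenon
- foot4: turned light wooden chair foot, absent in some starts: cylinder 46 mm in diameter and 46 mm tall, with a tenon 20 mm in diameter and 30 mm tall on top (76 mm in all), standing on the bench at the start. Origin: centre of its underside; z up through the tenon
- foot5: turned light wooden chair foot, absent in some starts: cylinder 46 mm in diameter and 46 mm tall, with a tenon 20 mm in diameter and 30 mm tall on top (76 mm in all), standing on the bench at the start. Origin: centre of its underside; z up through the tenon
- foot6: turned light wooden chair foot, absent in some starts: cylinder 46 mm in diameter and 46 mm tall, with a tenon 20 mm in diameter and 30 mm tall on top (76 mm in all), standing on the bench at the start. Origin: centre of its underside; z up through the tenon
- wax_tin: bystander: round metal tin 48 mm wide, 36 mm high, among the feet. Origin: centre of its underside
- tape: bystander: roll of paper tape 50 mm wide, 25 mm high, among the feet. Origin: centre of its underside
- glue: bystander: white glue bottle 60 mm wide, 170 mm high, far side of the bench. Origin: centre of its underside
- mallet: bystander: hammer lying on the far side
- driver: bystander: screwdriver lying at the far right
- offcut: bystander: wooden block 70 x 45 x 25 mm beyond the pot. Origin: centre of its underside
Mind the look-alikes: they are no part of the job. Leave any blue look-alike of the foot1 alone. There is more than one size of the part that bears dial; the job needs the smaller.

How it is judged:
On the way, in this order (a step that is already met when the one before it is completed fails the run):
1. every foot stands upright on the pot's floor, in a ring round the middle one (horizontal distance between foot0 and pot_floor below 0.016 m and z of each of foot0, foot1, foot2, foot3, foot4, foot5, foot6 in the frame of pot_floor below 0.008 m and angle between each of foot0, foot1, foot2, foot3, foot4, foot5, foot6's own z axis and vertical below 0.12 rad and horizontal distance between foot1 and pot_floor between 0.036 and 0.056 m and horizontal distance between foot2 and pot_floor between 0.036 and 0.056 m and horizontal distance between foot3 and pot_floor between 0.036 and 0.056 m and horizontal distance between foot4 and pot_floor between 0.036 and 0.056 m and horizontal distance between foot5 and pot_floor between 0.036 and 0.056 m and horizontal distance between foot6 and pot_floor between 0.036 and 0.056 m), for 0.2 s.
2. the bar is shut (all of step 1 and value of joint bar below 0.03 rad), for 0.2 s.
3. the pin is fully home through both ears and the eye (value of joint bar below 0.03 rad and horizontal distance between pin and yoke below 0.006 m and horizontal distance between pin and eye below 0.007 m and z of pin in the frame of yoke below -0.055 m and angle between the z axis of pin and the z axis of yoke, either way round below 0.12 rad), for 0.2 s.
4. the dial is at the three-dot mark (value of joint dial between 1.45 and 1.75 rad and horizontal distance between pin and yoke below 0.006 m and horizontal distance between pin and eye below 0.007 m and z of pin in the frame of yoke below -0.055 m and angle between the z axis of pin and the z axis of yoke, either way round below 0.12 rad), for 0.2 s.
At the end, for the whole second after the job is handed in: Feet upright on the pot floor (8 mm, 0.12 rad), middle one within 16 mm of the centre, others 36 to 56 mm from it; bar within 0.03 rad of shut; pin through both ears and the eye, head within 5 mm of the upper ear; dial within 0.15 rad of the three-dot mark; all at rest (all of step 2 and all of step 4 and linear speed of each of pin, foot1, foot2, foot3, foot4, foot5, foot6 below 0.03 m/s); the robot touches nothing.
It fails at once if a bystander is moved more than 6 cm or knocked over (distance of any of wax_tin, tape, glue, mallet, driver, offcut from where it was at the start of the episode above 0.06 m or angle between glue's own z axis and vertical above 0.5 rad).
Of foot1, foot2, foot3, foot4, foot5, foot6 only 5 to 6 are there at a start; the rules pass over those that are not, and their reading is None.
At some moment in a run one of foot1, foot2, foot3, foot4, foot5, foot6 may be knocked a few centimetres aside while the robot is not near it.
It also fails if it takes over 210 s, if anything falls off the work surface, if the arm or the gripper's body presses on something with over 40 N, if the wrist force passes 120 N, or if a joint passes its speed limit or range.

## Working session

There is one attempt and no reset: what is moved stays moved. The work goes in short steps, each a Python script; the robot and the scene stay as the last script left them, time stands still between calls to the robot, and variables do not carry over. Pictures are saved under pics/ and viewed, at most 14 in all, crops included, and the job is handed in when it is done.

```bash
ls; mkdir -p pics; python3 - <<'E'
from rig import env, claw, solver, imaging
import cv2, numpy as np
for n in ("scene","top"):
    p,d=imaging.capture(n); cv2.imwrite(f"pics/{n}0.png",cv2.resize(p,None,fx=1.5,fy=1.5)); np.savez(f"{n}0.npz",p=p,d=d)
    print(n,imaging.camera_params(n))
print(imaging.camera_params("wrist")); print(env.state())
E
```

```text
pics
scene {'fx': 390.0595226164697, 'fy': 390.0595226164697, 'cx': 254.2522649237295, 'cy': 198.72461829314585, 'extrinsics': array([[-0.73183976, -0.45620783,  0.50624598,  1.1653572 ],
       [ 0.68124447, -0.50915013,  0.52599631,  0.72176912],
       [ 0.01779157,  0.72982229,  0.68340536,  1.0225164 ],
       [ 0.        ,  0.        ,  0.        ,  1.        ]])}
top {'fx': 396.32327177256195, 'fy': 396.32327177256195, 'cx': 261.2351805009348, 'cy': 191.50302681952468, 'extrinsics': array([[-0.00796509,  0.99160929, -0.12902546,  0.35127883],
       [-0.99959154, -0.01143703, -0.02619042,  0.02404941],
       [-0.02744634,  0.12876415,  0.99129536,  1.21094831],
       [ 0.        ,  0.        ,  0.        ,  1.        ]])}
{'fx': 297.3186396354542, 'fy': 297.3186396354542, 'cx': 257.9463169452593, 'cy': 188.93857516624854, 'tool_from_camera': array([[ 4.11347457e-04,  9.62970410e-01,  2.69606790e-01,
         6.86624998e-02],
       [ 9.99999586e-01, -1.77284515e-04, -8.92512926e-04,
        -7.99820268e-04],
       [-8.11666429e-04,  2.69607045e-01, -9.62970084e-01,
         3.06363473e-02],
       [ 0.00000000e+00,  0.00000000e+00,  0.00000000e+00,
         1.00000000e+00]])}
{'time': 0.1, 'q': array([ 9.99677157e-01,  3.78044235e-01,  7.97993657e-02,  1.27439614e+00,
       -9.81814732e-06,  1.46051466e+00]), 'joint_vel': array([-1.34948077e-03, -1.50025467e-03,  3.09620215e-03,  9.52829898e-04,
        1.02948244e-03,  9.41562681e-05]), 'joint_torque': array([ 4.38075585e-04, -4.64692676e+01,  2.70583642e+01,  1.20102422e-02,
       -1.86930274e-04,  6.26446820e-06]), 'ee_pos': array([0.25555098, 0.51480987, 0.40383849]), 'tcp_rot': array([-7.17354405e-01, -3.05797076e+00,  2.73568720e-03]), 'force': array([0.81992324, 0.13529458, 1.40703655]), 'moment': array([ 0.02738358, -0.00874907, -0.04395744]), 'grasp_force': 0.0, 'grip_width': 0.08557480836943729}
```

View pics/top0.png

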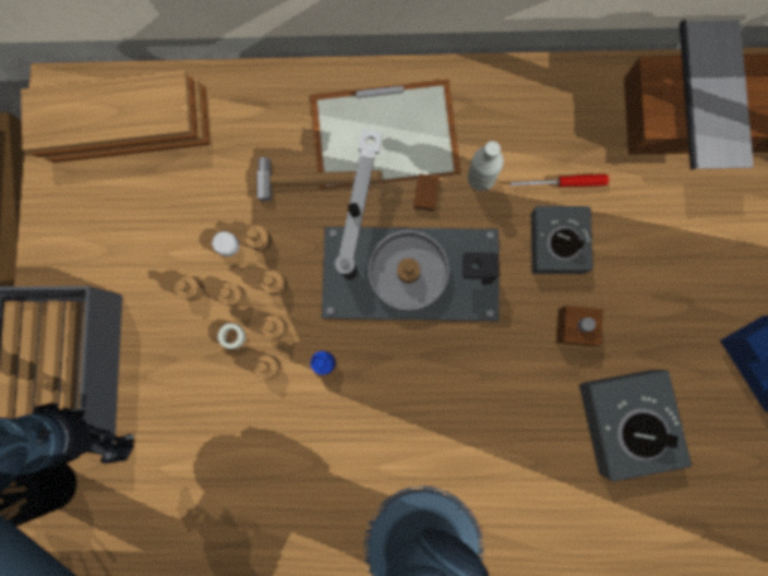

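View pics/scene0.png

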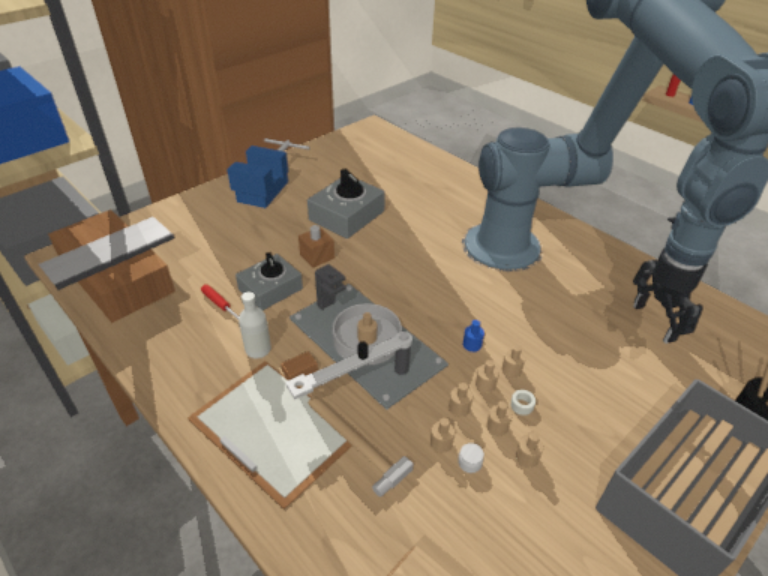

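Top picture (1.5x pixels): six tan feet at (257,237), (272,282), (188,287), (231,293), (273,327), (267,366). Look-alikes there are the white tin (225,243), the tape (231,336) and the blue foot (322,363). The pot is at (409,270), the hinge (345,265), the yoke (482,265) and the pin stand (580,327). Of the two dials I take the smaller, at (562,240), not the big box at (637,425).

```bash
cat > h.py <<'E'
from rig import env, claw, solver, imaging
import cv2, numpy as np
from scipy.spatial.transform import Rotation as R
def cam_T(name):
    c=imaging.camera_params(name)
    if name!="wrist": return c,c["extrinsics"]
    s=env.state(); T=np.eye(4); T[:3,:3]=R.from_rotvec(s["tcp_rot"]).as_matrix(); T[:3,3]=s["ee_pos"]
    return c,T@c["tool_from_camera"]
def cloud(name,pd=None):
    "world point of every pixel (depth along the axis), picture, depth"
    c,T=cam_T(name); p,d=pd if pd else imaging.capture(name)
    v,u=np.mgrid[:384,:512].astype(float); x=(u-c["cx"])/c["fx"]; y=(v-c["cy"])/c["fy"]
    if name=="wrist":
        r=np.hypot(x,y)+1e-9; k=np.tan(np.minimum(r,1.5))/r; x,y=x*k,y*k
    P=np.stack([x*d,-y*d,-d],-1)@T[:3,:3].T+T[:3,3]; P[d==0]=np.nan
    return P,p,d
def blobs(P,mask,minpx=8):
    n,l,s,c=cv2.connectedComponentsWithStats(mask.astype(np.uint8),connectivity=4)
    return [(c[i],s[i,4],np.median(P[l==i],0),(np.nanmin(P[l==i],0)+np.nanmax(P[l==i],0))/2,np.ptp(P[l==i],axis=0)) for i in range(1,n) if s[i,4]>=minpx]
E
python3 - <<'E'
from h import *
np.set_printoptions(precision=4,suppress=True)
for n in("top","scene"):
    f=np.load(n+"0.npz"); P,p,d=cloud(n,(f["p"],f["d"]))
    b=p[...,0].astype(int);r=p[...,2].astype(int)
    z=P[...,2]
    print(n,"bench z",np.nanmedian(z[(z>-.02)&(z<.01)]))
    print("tenons");[print(*x) for x in blobs(P,(z>.069)&(z<.083)&(P[...,1]>.0)&(P[...,0]>.3)&(P[...,0]<.75)&(r>b+20),5)]
    print("blue");[print(*x) for x in blobs(P,(b>r+60)&(z>0.02)&(P[...,0]>.2)&(P[...,0]<.8),5)]
    print("high");[print(*x) for x in blobs(P,(z>.088)&(z<.16)&(P[...,0]>.3)&(P[...,0]<.9)&(abs(P[...,1])<.6),5)]
    print("rim/boxes");[print(*x) for x in blobs(P,(z>.046)&(z<.075)&(P[...,0]>.2)&(P[...,0]<.9)&(P[...,1]<.1)&(P[...,1]>-.6),10)]
E
```

```text
top bench z -0.0004431892714331642
tenons
[168.1282 155.1282] 39 [0.6106 0.3277 0.0753] [0.6109 0.3275 0.0753] [0.0184 0.0188 0.0106]
[178.6757 186.    ] 37 [0.5181 0.2938 0.0749] [0.5179 0.2942 0.0741] [0.0182 0.0173 0.0087]
[120.2308 189.8462] 39 [0.5082 0.4662 0.0746] [0.5088 0.467  0.0742] [0.0181 0.0187 0.0098]
[149.9231 194.2564] 39 [0.4955 0.3786 0.0745] [0.4956 0.3789 0.0739] [0.0177 0.0187 0.0095]
[ 16.3391 232.2438] 640 [0.3886 0.762  0.0795] [0.3898 0.7657 0.0761] [0.1792 0.0353 0.0137]
[ 41.3478 206.4348] 23 [0.4633 0.6953 0.0791] [0.462  0.6948 0.0778] [0.0317 0.0045 0.0097]
[ 46.5688 232.1979] 480 [0.3851 0.6734 0.08  ] [0.3899 0.6759 0.076 ] [0.1757 0.025  0.0139]
[ 28.1 205.5] 10 [0.4662 0.7391 0.071 ] [0.4674 0.7389 0.0715] [0.0177 0.0082 0.0047]
[ 31. 204.] 5 [0.4702 0.7308 0.0708] [0.4706 0.7308 0.0714] [0.0119 0.0027 0.0038]
[  1.6667 211.3333] 15 [0.4477 0.8155 0.0732] [0.4507 0.8161 0.0736] [0.0356 0.0042 0.0077]
[ 30.     210.6667] 6 [0.4499 0.7325 0.0708] [0.4514 0.7323 0.0721] [0.0089 0.0078 0.0049]
[ 28.6667 216.7083] 24 [0.4338 0.735  0.0703] [0.4324 0.7361
[... 8162 characters left out ...]
.0604] [0.0784 0.0828 0.0284]
[178.2906 183.4992] 647 [ 0.6081 -0.2713  0.0537] [ 0.5972 -0.2832  0.0605] [0.1329 0.1168 0.0284]
[ 97.7358 188.8342] 193 [ 0.8463 -0.4406  0.0606] [ 0.8412 -0.4413  0.0604] [0.1166 0.0132 0.0285]
[214.05 195.65] 40 [ 0.5519 -0.1277  0.0576] [ 0.5438 -0.1328  0.0606] [0.0231 0.0191 0.0284]
[254.2405 207.4051] 79 [0.4719 0.0024 0.0515] [0.4867 0.0163 0.0512] [0.0572 0.1369 0.0099]
[228.2556 220.5   ] 90 [ 0.6042 -0.0144  0.0508] [0.5677 0.0034 0.0513] [0.0985 0.1222 0.0105]
[244.5167 218.0417] 120 [0.5444 0.0315 0.0603] [0.5377 0.0235 0.0604] [0.047  0.0466 0.0282]
[170.5049 225.0874] 103 [ 0.7514 -0.1073  0.0609] [ 0.743  -0.1211  0.0604] [0.0524 0.0442 0.0288]
```

Both views agree within 2 mm and the heights match the given sizes. The box at (.586,-.284) is about 130x112 mm, so it is the small dial. I'll take the first foot now, with a close wrist look first.

```bash
cat >> h.py <<'E'
def rot(a):
    y=np.array([np.cos(a),np.sin(a),0]); z=np.array([0,0,-1.])
    return R.from_matrix(np.stack([np.cross(y,z),y,z],1)).as_rotvec()
def best(p,a):
    "rotvec of the better half-turn for closing direction a at grasp point p"
    t=np.add(p,[0,0,.155]); c=[(rot(b),solver.ik(t,rot(b))) for b in (a,a+np.pi)]
    c=[x for x in c if x[1] is not None]
    if not c: raise RuntimeError(f"no ik {p} {a}")
    return t,min(c,key=lambda x:abs(x[1][5]))[0]
def go(p,a): env.reach(*best(p,a))
def line(p,v=.15): env.servo_line(np.add(p,[0,0,.155]),speed=v)
def gp(): return env.state()["ee_pos"]-[0,0,.155]
def tang(p): return np.arctan2(p[1],p[0])+np.pi/2
def tenons(name="wrist",lo=.069,hi=.083,minpx=25):
    P,p,d=cloud(name); p=p.astype(int); z=P[...,2]
    return P,p,blobs(P,(z>lo)&(z<hi)&(p[...,2]>p[...,0]+20),minpx)
def look_foot(xy):
    B=[b[3] for b in tenons()[2] if max(b[4][:2])<.028 and min(b[4][:2])>.012]
    return min(B,key=lambda c:np.hypot(*(c[:2]-xy)))
POT=np.array([.5367,.0215]); YAW=-.02
def ring(k,r=.0498):
    f=YAW+np.pi/3*k; return POT+r*np.array([np.cos(f),np.sin(f)])
def pick(xy,H=.205):
    go([*xy,H],tang(xy)); claw.command_gripper(.05,30)
    c=look_foot(xy); print("foot seen",c,"expected",xy)
    if np.hypot(*(c[:2]-xy))>.006: xy=c[:2]
    else: xy=(np.array(xy)+c[:2])/2
    line([*xy,.066],.2); claw.command_gripper(.01,30)
    line([*xy,H],.2); w=env.state()["grip_width"]; print("width",w); return w
def place(xy,H=.205):
    go([*xy,H],tang(xy)); line([*xy,.12],.25); f0=env.state()["force"]
    line([*xy,.0845],.06); print("dF",env.state()["force"]-f0,"pos err",gp()[:2]-xy)
    claw.command_gripper(.034); line([*xy,.16],.25); print("t",env.state()["time"])
E
python3 - <<'E'
from h import *
np.set_printoptions(precision=4,suppress=True)
pick(np.array([.5181,.2952]))
print(env.state()["time"])
p,d=imaging.capture("wrist"); cv2.imwrite("pics/w1.png",p)
E
```

```text
foot seen [0.518  0.2949 0.0734] expected [0.5181 0.2952]
width 0.019019970857230274
4.05
```

View pics/w1.png

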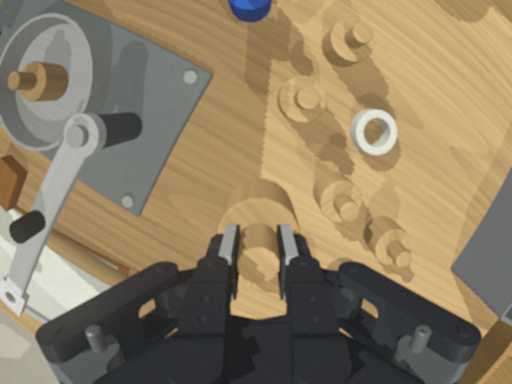

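The foot is held upright at about (258,240), and the other feet are undisturbed. Next I place it and check.

```bash
python3 - <<'E'
from h import *
np.set_printoptions(precision=4,suppress=True)
place(ring(4))
go([*(POT-[.03,0]),.24],tang(POT))
for n in("wrist","top"):
    P,p,d=cloud(n)
    if n=="wrist": cv2.imwrite("pics/w2.png",p)
    z=P[...,2]; 
    near=np.hypot(P[...,0]-POT[0],P[...,1]-POT[1])
    print(n); [print(b[3],b[4]) for b in blobs(P,(z>.085)&(z<.1)&(near<.065),10)]
    m=(z>.050)&(z<.058)&(near>.069)&(near<.088)&(p[...,2]<p[...,0]+25.); Q=P[m][:,:2]
    A=np.c_[2*Q,np.ones(len(Q))]; s=np.linalg.lstsq(A,(Q**2).sum(1),rcond=None)[0]
    print("rim",len(Q),s[:2],np.sqrt(s[2]+s[:2]@s[:2]))
print("ring4",ring(4),env.state()["time"])
E
```

```text
dF [-0.4334  3.9142  4.1977] pos err [0.0002 0.0004]
t 7.2917
wrist
[ 0.5103 -0.02    0.0901] [0.0182 0.0198 0.0103]
[0.5368 0.0218 0.0899] [0.0192 0.0197 0.0096]
rim 1744 [0.5371 0.0222] 0.07657904711654713
top
rim 0 [0. 0.] 0.0
ring4 [ 0.5109 -0.0211] 7.8417
```

View pics/w2.png

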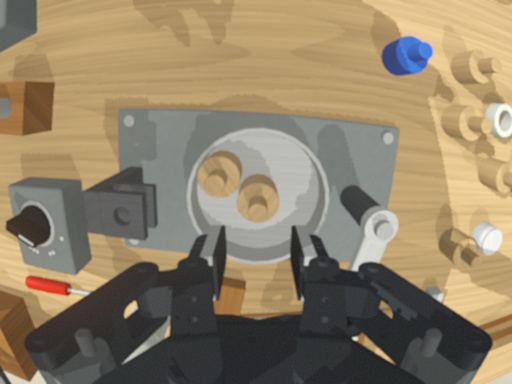

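The first foot stands in the pot at (220,175), beside the middle one at (258,199), 49.6 mm out. The other five follow, with a wrist look before each grasp.

```bash
sed -i 's/^POT=.*; YAW/POT=np.array([.5370,.0220]); YAW/' h.py
cat >> h.py <<'E'
def pot_check(save=None):
    go([*(POT-[.03,0]),.24],tang(POT)); P,p,d=cloud("wrist"); z=P[...,2]
    near=np.hypot(P[...,0]-POT[0],P[...,1]-POT[1])
    for b in blobs(P,(z>.085)&(z<.105)&(near<.07),10): print("in pot",b[3],b[4],"r",np.hypot(*(b[3][:2]-POT)))
    if save: cv2.imwrite(save,p)
    return P,p
E
python3 - <<'E'
from h import *
np.set_printoptions(precision=4,suppress=True)
for xy,k in (((.4277,.2921),5),((.3506,.3041),3),((.611,.3284),0)):
    w=pick(np.array(xy))
    if not .016<w<.024: print("BAD GRIP"); break
    place(ring(k))
pot_check("pics/w3.png")
E
```

```text
foot seen [0.4277 0.292  0.0735] expected [0.4277 0.2921]
width 0.01881419988545748
dF [-1.1983  1.1418  2.0389] pos err [-0.0003  0.0001]
t 14.6167
foot seen [0.3491 0.3041 0.0735] expected [0.3506 0.3041]
width 0.018661582954797133
dF [ 6.1213 -0.2289 -1.6912] pos err [ 0.0023 -0.0001]
t 21.65
foot seen [0.6109 0.3282 0.0738] expected [0.611  0.3284]
width 0.01872168245544145
dF [5.5162 7.8528 6.2305] pos err [0.0045 0.0009]
t 28.5333
in pot [0.4871 0.0219 0.0903] [0.0181 0.0189 0.0099] r 0.04988057566660962
in pot [ 0.5094 -0.0192  0.0906] [0.0178 0.019  0.0098] r 0.04958394451536892
in pot [0.5265 0.0227 0.0949] [0.0059 0.0118 0.0199] r 0.010560171926139474
in pot [ 0.561  -0.0286  0.0933] [0.003  0.0054 0.002 ] r 0.05604849009554056
```

View pics/w3.png

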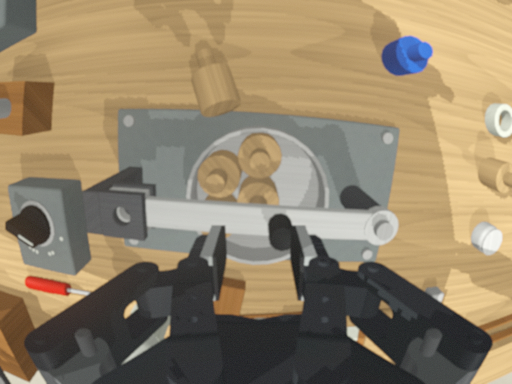

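The pot shows feet at (260,155), (220,175) and the middle one (258,190). The bar has been knocked shut, probably the carried foot hit its knob, and one foot lies outside the pot at (215,80). I'll lift clear and take stock.

```bash
python3 - <<'E'
from h import *
np.set_printoptions(precision=4,suppress=True)
g=gp(); line([g[0],g[1],.27],.25)
env.movej([1,.377,.081,1.274,0,1.46])
print(env.state()["time"],env.state()["grip_width"],env.state()["force"])
P,p,d=cloud("top"); np.savez("t1.npz",p=p,d=d)
cv2.imwrite("pics/t1.png",cv2.resize(p[130:290,90:350],None,fx=3,fy=3,interpolation=cv2.INTER_CUBIC))
P2,p2,d2=cloud("scene"); cv2.imwrite("pics/s1.png",cv2.resize(p2[170:320,150:400],None,fx=3,fy=3,interpolation=cv2.INTER_CUBIC))
z=P[...,2]; 
[print(*b) for b in blobs(P,(z>.03)&(z<.06)&(P[...,0]>.3)&(P[...,0]<.47)&(abs(P[...,1]-.05)<.12),20)]
E
```

```text
31.375 0.03393064845984598 [-0.1422  0.148   0.4208]
[272.7121 204.5909] 66 [0.463  0.0205 0.0524] [0.4636 0.0217 0.0453] [0.0116 0.0803 0.0285]
[249.2305 231.6953] 256 [0.3867 0.0896 0.0412] [0.3782 0.0939 0.0401] [0.0766 0.0507 0.02  ]
```

View pics/t1.png

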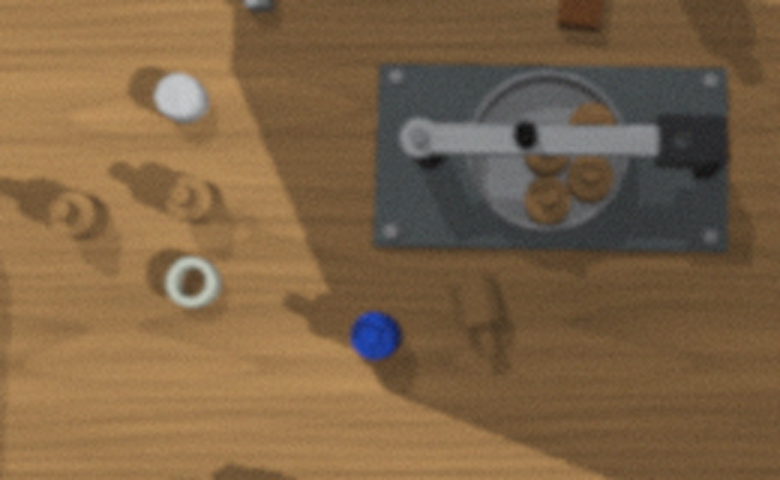

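View pics/s1.png

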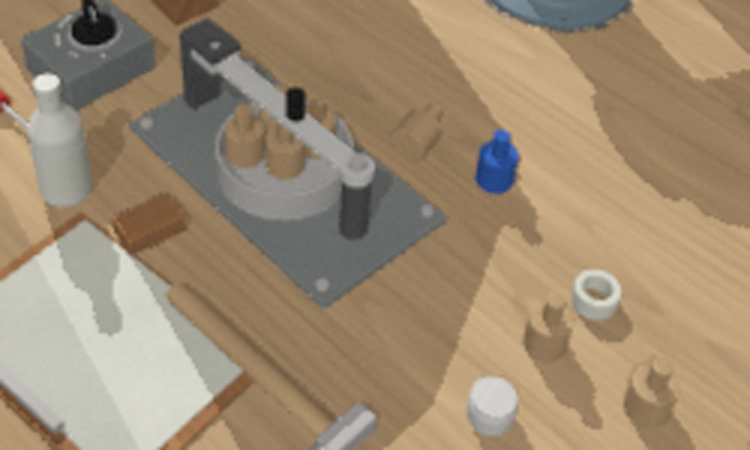

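The foot lies at about (485,315) in the top crop, tenon towards the robot. The bar is shut and the four feet left in the pot stand. First I'll swing the bar well open by its knob.

```bash
cat >> h.py <<'E'
def knob(name="top"):
    P,p,d=cloud(name); z=P[...,2]; near=np.hypot(P[...,0]-.56,P[...,1]-.08)
    return [b for b in blobs(P,(z>.138)&(z<.156)&(near<.16),8)]
def swing(hinge,q0,q1,rot_yaw,n,v=.2):
    for q in np.linspace(q0,q1,n+1)[1:]:
        line([hinge[0]+.1*np.sin(q+rot_yaw),hinge[1]-.1*np.cos(q+rot_yaw),.136],v)
E
python3 - <<'E'
from h import *
np.set_printoptions(precision=4,suppress=True)
for n in("top","scene"):
    [print(n,"knob",*b[2:]) for b in knob(n)]
    P,p,d=cloud(n); z=P[...,2]
    [print(n,"ear",*b[2:]) for b in blobs(P,(z>.1225)&(z<.133)&(abs(P[...,0]-.54)<.05)&(P[...,1]<-.06)&(P[...,1]>-.16),8)]
    m=(z>.108)&(z<.12)&(abs(P[...,0]-.537)<.05)&(P[...,1]>-.07)&(P[...,1]<.12)&(p.min(2)>70)
    Q=P[m]; print("bar axis",len(Q),np.polyfit(Q[:,1],Q[:,0],1))
    m=(z>.1)&(z<.135)&(abs(P[...,0]-.537)<.05)&(P[...,1]>.12)&(P[...,1]<.2); Q=P[m]
    print("hinge cap",Q.min(0),Q.max(0))
# orientation feasibility for the lying foot: tool tilted outward by t
for az in (.0,.3,.6):
  for t in (1.0,1.2,1.4,1.57):
    u=np.array([np.cos(az),np.sin(az),0]); zt=np.sin(t)*u-np.array([0,0,np.cos(t)]); y=np.cross([0,0,1],u)
    o=[]
    for s in (1,-1):
        M=np.stack([np.cross(s*y,zt),s*y,zt],1)
        for rr in (.45,.55,.62):
            j=solver.ik(rr*u+[0,0,.065]-.155*zt,R.from_matrix(M).as_rotvec()); o.append(None if j is None else np.round(j[[3,5]],2))
    print(az,t,o)
E
```

```text
top knob [0.5373 0.0415 0.1491] [0.5382 0.0429 0.1467] [0.0208 0.0191 0.0141]
top ear [ 0.5338 -0.1153  0.1273] [ 0.5341 -0.1127  0.1273] [0.0461 0.0616 0.0095]
bar axis 616 [0.0318 0.5364]
hinge cap [0.5228 0.1204 0.1023] [0.5564 0.1579 0.1277]
scene knob [0.5401 0.0442 0.147 ] [0.5383 0.0449 0.1451] [0.0209 0.0184 0.0135]
scene ear [ 0.5346 -0.111   0.126 ] [ 0.5347 -0.11    0.1271] [0.0476 0.0646 0.0092]
bar axis 319 [0.021  0.5383]
hinge cap [0.5202 0.1202 0.1002] [0.5583 0.161  0.1244]
0.0 1.0 [None, None, None, None, None, None]
0.0 1.2 [None, None, None, None, None, None]
0.0 1.4 [None, None, None, None, None, None]
0.0 1.57 [None, None, None, None, None, None]
0.3 1.0 [None, None, None, None, None, None]
0.3 1.2 [None, None, None, None, None, None]
0.3 1.4 [None, None, None, None, None, None]
0.3 1.57 [None, None, None, None, None, None]
0.6 1.0 [None, None, None, None, None, None]
0.6 1.2 [None, None, None, None, None, None]
0.6 1.4 [None, None, None, None, None, None]
0.6 1.57 [None, None, None, None, None, None]
```

```bash
cat >> h.py <<'E'
def tilt_rot(az,t,s=1):
    "tool leaning by t from straight down, fingers pointing towards az; closes level"
    u=np.array([np.cos(az),np.sin(az),0]); zt=np.sin(t)*u-np.array([0,0,np.cos(t)]); y=s*np.cross([0,0,1],u)
    return R.from_matrix(np.stack([np.cross(y,zt),y,zt],1)).as_rotvec(),zt
E
python3 - <<'E'
from h import *
np.set_printoptions(precision=2,suppress=True)
b=np.array([.40,.15,.0])
for h in (.065,.15):
 for da in np.arange(0,2*np.pi,np.pi/4):
  o=[]
  for t in (.4,.7,.9,1.1,1.3):
    for s in (1,-1):
        r,zt=tilt_rot(np.arctan2(b[1],b[0])+da,t,s); 
        j=solver.ik(b+[0,0,h]-.155*zt,r)
        if j is not None: o.append((t,s,j)); 
  print(h,round(da,2),o[-1] if o else None)
hinge=np.array([.540,.142])
go([.538,.0435,.19],.6); claw.command_gripper(.04,20); line([.538,.0435,.136],.15)
claw.command_gripper(.01,20); print("w",env.state()["grip_width"])
swing(hinge,0,1.68,-.025,9,.25)
print(env.state()["force"],gp()); claw.command_gripper(.045); g=gp(); line([g[0],g[1],.2],.25)
env.movej([1,.377,.081,1.274,0,1.46]); [print("knob",b[2:]) for b in knob()]
print(env.state()["time"])
E
```

```text
0.065 0.0 None
0.065 0.79 (1.3, -1, array([-0.57,  0.66, -0.96,  0.42,  1.27,  1.08]))
0.065 1.57 (1.3, -1, array([-0.35,  1.01, -0.17,  1.56,  0.82,  0.3 ]))
0.065 2.36 (1.3, -1, array([-0.05,  1.25,  0.43,  2.03,  0.37,  0.11]))
0.065 3.14 (1.1, -1, array([ 0.27,  1.19,  0.52,  1.99, -0.08, -0.04]))
0.065 3.93 (1.3, -1, array([ 0.57,  1.25,  0.42,  2.  , -0.55, -0.17]))
0.065 4.71 (1.3, -1, array([ 0.82,  0.97, -0.21,  1.41, -1.04, -0.5 ]))
0.065 5.5 (0.4, -1, array([ 0.41,  0.1 , -0.92,  0.28, -0.29, -2.35]))
0.15 0.0 (0.4, -1, array([ 0.16, -0.16, -0.9 ,  0.44,  0.08,  2.95]))
0.15 0.79 (1.3, -1, array([-0.57,  0.43, -0.93,  0.68,  1.27,  1.08]))
0.15 1.57 (1.3, -1, array([-0.35,  0.87, -0.18,  1.69,  0.82,  0.3 ]))
0.15 2.36 (1.1, -1, array([-0.03,  0.98,  0.29,  1.95,  0.35,  0.19]))
0.15 3.14 (1.1, -1, array([ 0.27,  1.1 ,  0.54,  2.11, -0.08, -0.04]))
0.15 3.93 (1.3, -1, array([ 0.57,  1.13,  0.4 ,  2.1 , -0.55, -0.17]))
0.15 4.71 (1.3, -1, array([ 0.82,  0.83, -0.21,  1.54, -1.04, -0.5 ]))
0.15 5.5 (0.7, -1, array([ 0.59, -0.07, -0.97,  0.25, -0.58, -2.25]))
w 0.0212472900040842
[-0.99  1.1   3.26] [0.64 0.15 0.14]
knob (array([0.64, 0.15, 0.15]), array([0.64, 0.15, 0.15]), array([0.02, 0.02, 0.02]))
39.6917
```

The bar is open at about 1.68 rad. Next is a close look at the lying foot.

```bash
cat >> h.py <<'E'
def lying(c0):
    P,p,d=cloud("wrist"); z=P[...,2]
    m=(z>.012)&(z<.055)&(np.hypot(P[...,0]-c0[0],P[...,1]-c0[1])<.065)&(p[...,2]>p[...,0]+10.)
    n,l,s,_=cv2.connectedComponentsWithStats(m.astype(np.uint8)); i=1+np.argmax(s[1:,4]); Q=P[l==i]
    r=Q[Q[:,2]>.039]; c=r[:,:2].mean(0); t=Q[(Q[:,2]>.026)&(Q[:,2]<.035)][:,:2]
    w=np.linalg.svd(Q[:,:2]-Q[:,:2].mean(0))[2][0]
    far=Q[np.argmax(np.hypot(*(Q[:,:2]-c).T))][:2]; w=w*np.sign(w@(far-c))
    e=(Q[:,:2]-c)@w; print("px",s[i,4],"axis",w,"body ctr",c,"along",e.min(),e.max(),"zmax",Q[:,2].max(),"across",np.ptp((Q[:,:2]-c)@[-w[1],w[0]]))
    return c,w,e,p
E
python3 - <<'E'
from h import *
np.set_printoptions(precision=4,suppress=True)
go([.385,.09,.20],np.arctan2(.09,.385)+np.pi/2)
c,w,e,p=lying([.385,.09]); cv2.imwrite("pics/w4.png",p); print(env.state()["time"])
E
```

```text
px 2613 axis [-0.9662 -0.2579] body ctr [0.3885 0.0927] along -0.023776665050034958 0.05216577778357283 zmax 0.04736864928410789 across 0.04525687937620507
41.3833
```

View pics/w4.png

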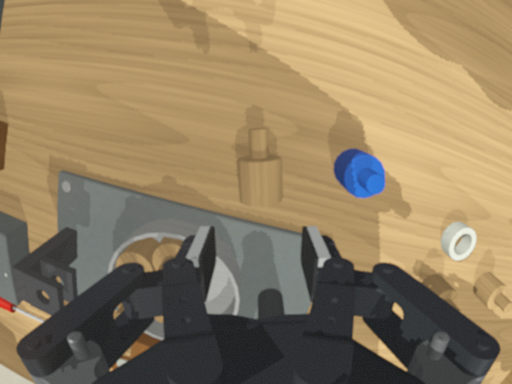

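The foot lies at (258,180) in the picture with its tenon towards the top; it measures 76 x 45 mm, as it should. I'll take it by the tenon, tilt it upright and set it down, then regrip it from above.

```bash
python3 - <<'E'
from h import *
np.set_printoptions(precision=3,suppress=True)
c=np.array([.3885,.0927]);w=np.array([-.9662,-.2579]); az=np.arctan2(w[1],w[0]); g=c+.037*w
spot=np.array([.375,.08]); T=1.2; ap=np.arctan2(spot[1],spot[0])+np.pi/2
best_=None
for s in(1,-1):
    r0,z0=tilt_rot(az,0,s); r1,z1=tilt_rot(ap,T,s)
    pts=[([*g,.12],r0,z0),([*g,.0235],r0,z0),([*spot,.17],r1,z1),([*spot,.0645],r1,z1)]
    J=[solver.ik(np.array(p)-.155*z,r) for p,r,z in pts]
    print(s,J)
    if all(j is not None for j in J) and best_ is None: best_=pts
if best_ is None: raise SystemExit
(a,b,cc,d)=[np.array(p)-.155*z for p,r,z in best_]; r0=best_[0][1]; r1,z1=best_[2][1:]
env.reach(a,r0); claw.command_gripper(.045,40); env.servo_line(b,speed=.12); claw.command_gripper(.01,40)
print("w",env.state()["grip_width"]); env.servo_line(a,speed=.15)
env.reach(cc,r1); print("w",env.state()["grip_width"]); env.servo_line(d,speed=.1); print(env.state()["force"])
claw.command_gripper(.06); env.servo_line(d-.09*z1,speed=.15); env.servo_line(d-.09*z1+[0,0,.15],speed=.25)
go([*spot,.2],tang(spot)); P,p,B=tenons(); [print("tenon",b[3],b[4]) for b in B]; cv2.imwrite("pics/w5.png",p); print(env.state()["time"])
E
```

```text
1 [array([ 0.056,  0.051, -0.694,  0.826,  0.   ,  2.937]), array([ 0.056,  0.201, -0.838,  0.532,  0.   ,  2.937]), array([-0.543,  0.715, -0.316,  1.594,  0.748, -2.772]), array([-0.543,  0.887, -0.333,  1.404,  0.748, -2.772])]
-1 [array([ 0.056,  0.051, -0.694,  0.826,  0.   , -0.205]), array([ 0.056,  0.201, -0.838,  0.532,  0.   , -0.205]), array([-0.543,  0.715, -0.316,  1.594,  0.748,  0.369]), array([-0.543,  0.887, -0.333,  1.404,  0.748,  0.369])]
w 0.018733401543313898
w 0.01884935486571074
[-0.9   -0.79   4.139]
tenon [0.379 0.059 0.074] [0.02  0.019 0.009]
tenon [0.48  0.494 0.074] [0.018 0.014 0.008]
tenon [ 0.556 -0.017  0.077] [0.013 0.01  0.012]
56.5083[ WARN:0@26.444] global loadsave.cpp:1063 imwrite_ Unsupported depth image for selected encoder is fallbacked to CV_8U.
```

```bash
python3 - <<'E'
from h import *
np.set_printoptions(precision=4,suppress=True)
claw.command_gripper(.05)
for xy,k in (((.379,.059),0),((.4955,.3805),1),((.480,.494),2)):
    w=pick(np.array(xy),.222)
    if not .016<w<.024: print("BAD GRIP"); break
    go([.50,.10,.222],tang([.5,.1])); w=env.state()["grip_width"]
    if not .016<w<.024: print("LOST",w); break
    place(ring(k),.222); 
    g=gp(); line([*g[:2],.222],.25)
pot_check("pics/w6.png"); print([b[2] for b in knob("wrist")])
E
```

```text
foot seen [0.379  0.0583 0.0734] expected [0.379 0.059]
width 0.019158126414596594
dF [-0.3854  0.4957 -1.7015] pos err [-0.0001 -0.    ]
t 62.7
foot seen [0.4949 0.3795 0.0736] expected [0.4955 0.3805]
width 0.019107097663058403
dF [-2.0181  0.5481  4.131 ] pos err [-0.0004  0.0002]
t 70.6
foot seen [0.4803 0.497  0.0736] expected [0.48  0.494]
width 0.019105233807684415
dF [-0.626  -1.0532 -0.8381] pos err [-0.0001 -0.0001]
t 78.9917
in pot [0.487  0.0223 0.09  ] [0.0183 0.0188 0.0098] r 0.04999507335096299
in pot [ 0.5098 -0.0194  0.09  ] [0.0189 0.0196 0.0096] r 0.04953530348394465
in pot [0.5125 0.0654 0.0902] [0.019  0.0199 0.0098] r 0.04983293953491532
in pot [0.5332 0.0222 0.0903] [0.019  0.0196 0.0098] r 0.0038371236942508187
in pot [ 0.5554 -0.0241  0.0901] [0.0114 0.0156 0.0097] r 0.049649614078663265
in pot [0.5614 0.0551 0.0899] [0.0116 0.0019 0.009 ] r 0.04111126830872105
in pot [0.586  0.0203 0.09  ] [0.0193 0.0186 0.0095] r 0.049060895485648716
[]
```

View pics/w6.png

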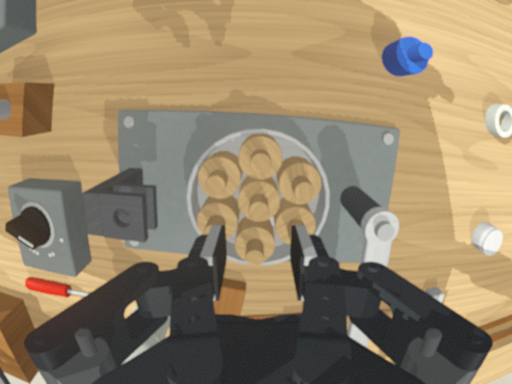

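All seven feet stand upright in the pot, centred around (258,195), with every radius in range. Now I shut the bar and look at the yoke and the pin.

```bash
python3 - <<'E'
from h import *
np.set_printoptions(precision=4,suppress=True)
hinge=np.array([.540,.142]); q=1.655; k=hinge+.1*np.array([np.sin(q),-np.cos(q)])
go([*k,.222],.6); claw.command_gripper(.045,20); line([*k,.136],.2); claw.command_gripper(.01,20); print("w",env.state()["grip_width"])
swing(hinge,1.68,-.01,-.025,9,.25); swing(hinge,-.01,-.04,-.025,1,.05)
print(env.state()["force"],gp()); claw.command_gripper(.045); g=gp(); line([*g[:2],.21],.25)
go([.50,-.105,.25],tang([.5,-.105])); P,p,d=cloud("wrist"); z=P[...,2]
cv2.imwrite("pics/w7.png",p); print(env.state()["time"])
[print("ear",*b) for b in blobs(P,(z>.122)&(z<.134)&(abs(P[...,0]-.535)<.05)&(P[...,1]<-.06)&(P[...,1]>-.16),30)]
m=(z>.122)&(z<.134)&(abs(P[...,0]-.535)<.05)&(P[...,1]<-.06)&(P[...,1]>-.16)
c,h=cv2.findContours(m.astype(np.uint8),cv2.RETR_CCOMP,cv2.CHAIN_APPROX_NONE)
for i in range(len(c)):
    if h[0][i][3]>=0 and len(c[i])>8:
        Q=P[c[i][:,0,1],c[i][:,0,0]]; print("hole px",c[i][:,0].mean(0),"world",Q.mean(0),np.ptp(Q,axis=0))
go([.40,-.31,.26],tang([.4,-.31])); P,p,d=cloud("wrist"); z=P[...,2]
m=(z>.088)&(z<.106)&(np.hypot(P[...,0]-.4235,P[...,1]+.3103)<.04)
[print("pin",*b) for b in blobs(P,m,30)]
cv2.imwrite("pics/w8.png",p); print([b[2] for b in knob("top")])
E
```

```text
w 0.021435307474646354
[12.0428 -2.3304 -1.2392] [0.5374 0.0426 0.1375]
86.45
ear [256.9919 225.8141] 3099 [ 0.5318 -0.1141  0.1281] [ 0.5342 -0.1128  0.1262] [0.0464 0.0644 0.0084]
hole px [267.9444 224.3704] world [ 0.5338 -0.1029  0.1258] [0.0197 0.0189 0.0072]
pin [270.5115 195.0923] 520 [ 0.4221 -0.3105  0.0979] [ 0.4232 -0.3109  0.0941] [0.0254 0.0248 0.0119]
[array([0.537 , 0.0415, 0.1489])]
```

View pics/w7.png

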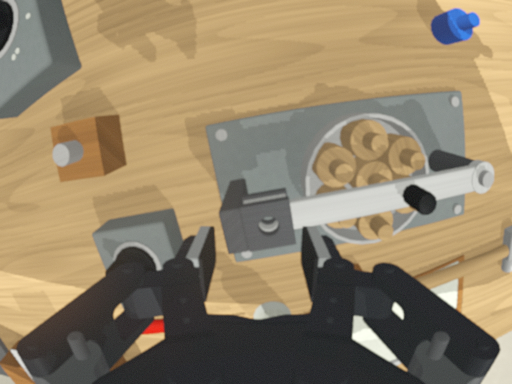

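The bar is shut with its eye between the ears, hole at (268,224) in the picture and (.534,-.103) in the world. Next the pin.

```bash
python3 - <<'E'
from h import *
np.set_printoptions(precision=4,suppress=True)
pin=np.array([.4234,-.3106]); Y=np.array([.534,-.1028])
a=tang(pin); go([*pin,.16],a+np.pi/2); claw.command_gripper(.05,40); line([*pin,.088],.15)
claw.command_gripper(.015,25); claw.command_gripper(.04)
line([*pin,.115],.2); go([*pin,.115],a); line([*pin,.088],.15); claw.command_gripper(.015,50); print("w",env.state()["grip_width"])
line([*pin,.24],.2); go([*Y,.24],tang(Y)); f0=env.state()["force"]; print("above",gp()-[*Y,.24],env.state()["grip_width"])
z=.213
line([*Y,z],.1)
while z>.151:
    z-=.006; line([*Y,z],.05); f=env.state()["force"]-f0
    if np.abs(f).max()>6: print("z",round(z,3),f,gp()[:2]-Y)
    if f[2]>18: print("STOP",z); break
print(gp(),env.state()["time"])
E
```

```text
w 0.024026073303033378
above [-0.0004 -0.0007 -0.0006] 0.02431706053890036
z 0.147 [-5.3594  2.5033 18.2915] [ 0.0003 -0.    ]
STOP 0.14699999999999994
[ 0.5343 -0.1028  0.15  ] 97.825
```

The pin went in cleanly and the head met the ear at the expected height. I'll release it, verify, and look at the dial.

```bash
python3 - <<'E'
from h import *
np.set_printoptions(precision=4,suppress=True)
claw.command_gripper(.045); g=gp(); line([*g[:2],.24],.2)
P,p,d=cloud("wrist"); z=P[...,2]
[print("pin head",*b) for b in blobs(P,(z>.148)&(z<.24)&(np.hypot(P[...,0]-.534,P[...,1]+.103)<.04),20)]
go([.555,-.284,.21],tang([.555,-.284])); P,p,d=cloud("wrist"); z=P[...,2]
m=(z>.085)&(z<.103)&(np.hypot(P[...,0]-.586,P[...,1]+.284)<.05)
[print("dial",*b) for b in blobs(P,m,30)]
Q=P[m]; w=np.linalg.svd((Q-Q.mean(0))[:,:2],full_matrices=False)[2][0]; print("axis",w,np.degrees(np.arctan2(w[1],w[0])),"ext",np.ptp((Q[:,:2])@w))
m=(z>.02)&(z<.061)&(np.hypot(P[...,0]-.597,P[...,1]+.284)<.1); print("box",np.nanmin(P[m],0),np.nanmax(P[m],0))
cv2.imwrite("pics/w9.png",p); print(env.state()["time"])
E
```

```text
pin head [257.4159 203.4169] 1017 [ 0.5327 -0.1034  0.1599] [ 0.5343 -0.1038  0.155 ] [0.0254 0.0256 0.014 ]
pin head [205.3636 241.4977] 440 [ 0.5202 -0.1261  0.2336] [ 0.5281 -0.1303  0.2313] [0.0232 0.0146 0.0173]
pin head [306.404  242.0287] 349 [ 0.5303 -0.0796  0.233 ] [ 0.5373 -0.078   0.2313] [0.0223 0.0105 0.0172]
pin head [326.9383 239.2963] 81 [ 0.5326 -0.0691  0.2355] [ 0.5325 -0.069   0.2346] [0.0021 0.0049 0.0097]
dial [272.8832 220.9976] 1276 [ 0.5839 -0.2836  0.0968] [ 0.5847 -0.2843  0.0923] [0.0329 0.0553 0.0145]
axis [-0.3816 -0.9243] -112.43122212198283 ext 0.05553283665175962
box [ 0.5324 -0.3404  0.0201] [ 0.6629 -0.2284  0.061 ]
99.6417
```

View pics/w9.png

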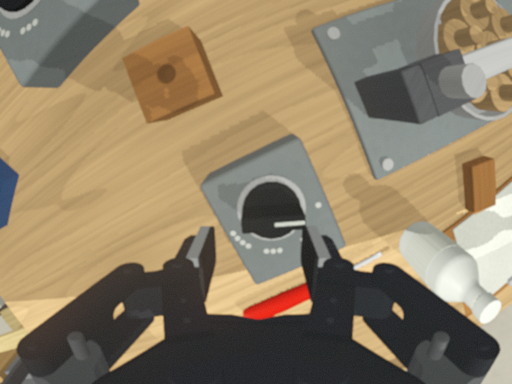

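The pin head's top is at 0.160, so it is home. The dial's pointer at (305,223) faces the one-dot mark at (318,205), with three dots at (273,250), so it stands at 0. I turn it 1.6 rad clockwise.

```bash
python3 - <<'E'
from h import *
np.set_printoptions(precision=3,suppress=True)
c=np.array([.5847,-.2842]); a0=np.radians(67.6+90); G=np.array([*c,.083+.155])
for b in (a0,a0+np.pi,a0-np.pi):
    q=[solver.ik(G,rot(b-x)) for x in (0,.8,1.6)]; print(b,[None if j is None else j[5] for j in q])
    if all(j is not None for j in q) and q[0][5]>q[2][5]-9 and abs(abs(q[0][5]-q[2][5])-1.6)<.3: break
else: raise SystemExit("no")
env.reach(G+[0,0,.07],rot(b)); claw.command_gripper(.04,40); env.servo_line(G,speed=.12)
claw.command_gripper(.005,50); print("w",env.state()["grip_width"])
for x in np.linspace(0,1.6,9)[1:]: env.reach(G,rot(b-x))
s=env.state(); print(s["force"],s["moment"],s["grip_width"])
claw.command_gripper(.045); env.servo_line(G+[0,0,.08],speed=.15); env.sleep(.3)
go([.555,-.284,.22],tang([.555,-.284])); P,p,d=cloud("wrist"); z=P[...,2]
m=(z>.085)&(z<.103)&(np.hypot(P[...,0]-c[0],P[...,1]-c[1])<.05)
Q=P[m]; w=np.linalg.svd((Q-Q.mean(0))[:,:2],full_matrices=False)[2][0]; print("axis deg",np.degrees(np.arctan2(w[1],w[0])),np.ptp(Q[:,:2]@w))
cv2.imwrite("pics/w10.png",p)
pot_check("pics/w11.png"); g=gp(); line([*g[:2],.29],.2)
env.movej([1,.377,.081,1.274,0,1.46])
P,p,d=cloud("top"); z=P[...,2]; [print("pin",b[3],b[2]) for b in blobs(P,(z>.15)&(z<.17)&(np.hypot(P[...,0]-.534,P[...,1]+.103)<.03),5)]
cv2.imwrite("pics/t2.png",cv2.resize(p[60:300,90:470],None,fx=2,fy=2)); print(env.state()["time"])
E
```

```text
2.750638901143063 [np.float64(-1.7297996798785502), np.float64(-0.92979967987855), np.float64(-0.12979967987855012)]
w 0.014228633012198464
[ 5.281 -0.415  5.569] [ 0.208 -0.917  0.002] 0.014497764403829598
axis deg -23.544638304578612 0.05650749934515531
in pot [0.487 0.022 0.091] [0.018 0.019 0.01 ] r 0.049893187449605456
in pot [ 0.51  -0.019  0.091] [0.018 0.019 0.009] r 0.04940628910487171
in pot [0.513 0.065 0.09 ] [0.019 0.02  0.01 ] r 0.04963709351485985
in pot [0.526 0.022 0.095] [0.005 0.017 0.02 ] r 0.010866553704772351
in pot [ 0.564 -0.016  0.093] [0.009 0.008 0.004] r 0.04688005654873959
in pot [0.566 0.064 0.094] [0.008 0.006 0.003] r 0.050958000129527704
in pot [0.586 0.02  0.09 ] [0.019 0.018 0.01 ] r 0.04856392124084888
pin [ 0.534 -0.103  0.157] [ 0.534 -0.103  0.159]
110.3333
```

View pics/w10.png

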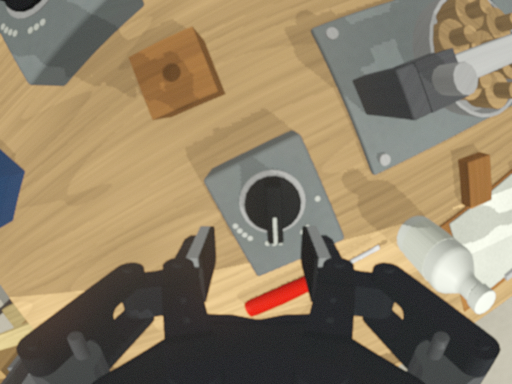

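View pics/t2.png

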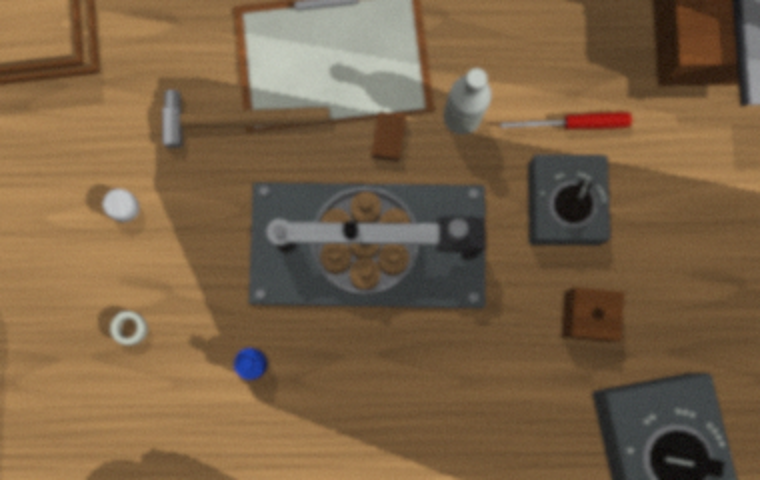

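The pointer at (275,230) now faces the three dots, having turned 91° (1.59 rad). The feet, bar (230 row) and pin (459,228) are in place, and the arm is clear.

```bash
python3 -c "
from rig import env
env.sleep(.3); print(env.finish_job())"
```

```text
the job is handed in; nothing more can be done
None
```

I handed the job in: my last images show all six loose feet standing round the middle one, the bar shut, the pin fully home and the dial on three dots. On the way I knocked the bar shut and dropped one foot, which I mended; the hand-in gave no verdict.

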